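# Centre the card stand and hold the clip open round its card

## Task

Set the little card stand down in the middle of the serving plate, square between the plate's two stops, and let go of it. Then take the spring clip by its tails, squeeze it wide open and hold it, upright and in line with the card, around the middle of the card's top edge: the edge well in between the gaping jaws, the clip touching neither card nor stand, so that a voucher can be slipped in. Finish while still holding it open there; leave the carton, the bowl and the jar where they are.

Things in the scene. Friction and masses are not known exactly. Their poses are not given: they have to be found in the camera images.
- plate: Fixed marble serving plate, 110 (x) x 160 (y) x 8 mm thick, with two dark wooden stops near the ends of its long y axis: each 60 (x) x 12 (y) mm, 12 mm high above the plate, inner faces 120 mm apart (60 mm either side of the centre). Origin: centre of the underside; top face 8 mm above it; z up.
- stand: Loose card stand, about 0.12 kg: pale wooden foot 40 (x) x 70 (y) x 22 mm high; a stiff upright white card, 5 mm thick (x), 52 mm wide (y), rises from its middle, from 22 to 84 mm above the underside. Can be picked up by the card's two side edges (52 mm apart along y). Origin: centre of the underside; z up. Starts upright on the table.
- card_top (a point): Middle of the card's top edge, on the stand's z axis 84 mm above its underside.
- clip: Loose steel spring clip, about 60 g, standing on the table on its closed jaws, tails up, 79 mm high, alike from both sides. Jaw lips run along y, 50 mm wide, each 10 mm thick in x (foot 20 x 50 mm). Origin: mid-plane between the jaws, level with the closed lips' underside (not moved by opening); z up along the tails.
- clip_tails (a point): Grip point midway between the tails, 62 mm above the clip's origin. The flat tails, 34 mm wide (y), rise from 41 to 79 mm and splay to +x and -x: outer faces 45 mm apart at the top when closed, about 18 mm and parallel when fully squeezed. Squeezing them together along x opens the jaws: about 3 N starts it, 12 N opens it fully, a 25 N grip is fine. They spring shut when released.
- clip_hinge (a point): Middle of the hinge axis (along y), 38 mm above the clip's origin; a coil of radius 6.5 mm sits on it, so the throat between the jaws ends 31 mm above the origin. Fully open, the lips stand about 22 mm apart and have risen 2 mm.
- clip_jaw (a joint): Opening of each clip jaw from the middle plane, rad: 0 closed, 0.32 fully open (both jaws move alike).
- carton: Bystander: brown chocolate carton with a dark band, 60 x 90 x 75 mm (83 with its bow), loose. Origin: centre of the underside.
- bowl: Bystander: white bowl with small chocolate eggs, 100 mm across, about 70 mm high with the eggs, loose. Origin: centre of the underside.
- jar: Bystander: small amber jar with a steel lid, 48 mm across, 65 mm high, loose. Origin: centre of the underside.

How it is judged:
By the outcome, as a careful person would: the job done as asked, in the order asked, and still so for the second after the job is handed in, while the arm keeps its last pose, push and grip.
It also fails if it takes over 61 s, if anything falls off the work surface, if the arm or the gripper's body presses on something with over 40 N, if the wrist force passes 120 N, or if a joint passes its speed limit or range.

## Robot

A 6-joint arm with a two-finger parallel gripper is mounted at the origin on the work surface. World frame = base frame: x ahead of the robot, y to its left, z up, the work surface at z = 0. Lengths are in m, angles in rad, forces in N, time in s.
With the tool pointing down it reaches from about 0.375 to 0.9 m from the base axis. Payload 3.1 kg.
Tool frame: the origin (TCP) lies at the very end of the fingers, on their centre line; the grasp point (between the pads) lies 19 mm behind it; z points along the fingers, y is the line along which they close (so a half turn about z gives the same grasp; the last joint's range is limited). The gripper opens to 87 mm and grips with 3 to 60 N. Pads are 19 mm wide; open, the fingers measure 117 mm over their backs; the gripper's body (75 mm by 190 mm) begins 51 mm behind the grasp point.
Start: joints at [1.054, 0.527, 1.433, -0, 1.181, -0.178], TCP at [0.207, 0.59, 0.223] pointing down, gripper open.
Joint ranges: [-3.08, 3.08], [-0.75, 2.2], [0.22, 2.44], [-1.43, 4.57], [0, 2.65], [-2.85, 2.85]. Speed limits (rad/s): [2.79, 2.79, 3.14, 3.14, 3.14, 3.14].

## Interface

Orientations are given as a rotation vector (axis times angle).
In Python, from bench import arm, imaging, probe_bus gives the robot as it stands (arm), with the cameras (imaging) and the readings (probe_bus).
- The arm moves only by the tool shift_gripper, called after "Emit:" by a JSON object that holds its "op" and its "data", one argument or row to a line. Schema: {"type":"object","properties":{"rows":{"type":"array","items":{"type":"array","items":{"type":"array","items":{"type":"number"},"minItems":5,"maxItems":5},"minItems":1,"maxItems":5},"minItems":1,"maxItems":1},"force":{"type":"number"},"only":{"type":"string"},"quiet":{"type":"boolean"},"lines":{"type":"string"}},"required":["rows"],"additionalProperties":false}. rows is a list that holds a single list of rows (three levels of brackets), with 1 to 5 rows, each of 5 numbers: the finger opening in m, then dx, dy, dz in shares of the most that a row can go, 1 being 50 mm, then a turn about the tool's z in fractions of the full range, 1 being 120 degrees; each row shifts and turns the commanded pose from where the row before left it, along the tool's axes as they then stand; what a row does not reach is not made up. A row lasts 1/10 s, in which the tool goes at most 0.05 m and 0.15 rad, less where a joint would pass 70% of its speed; a pose out of reach is approached as far as the arm can. The fingers move at their own pace and stop on an object; force is the grip in N (left out, the last holds). Time passes only in rows, so rows that do not move let the fingers close. The tool returns the time, the measured TCP pose, the force, the opening and the grip force at its end. only (a regular expression) keeps the lines of the reply that match it, lines (a string "A,B") keeps lines A to B, and quiet returns only ok. A shift or turn number past 1, either way, is cut back to 1. Input that does not fit is refused with a message, and nothing moves.
- probe_bus.observe(): the state, without advancing time (a new reading comes with each control period).
- imaging.get_image(name): name is "side" or "top" or "wrist"; returns a dict with "color" (420x560x3 uint8, blue, green, red), "depth" (420x560 float32, m along the optical axis (not along the pixel's ray), 0 where there is no reading), "vertical_fov" (degrees; the focal length in pixels is half the picture's height over the tangent of half this angle, whatever the lens; pixels are square), "cx", "cy" (the principal point, pixels), "world_from_camera" (4x4, takes a point from camera to world coordinates). Camera axes: x right, y down, z forward; pixel columns grow to the right and rows downward; lengths in m; the calibration is good to about 2 mm. The wrist camera is an equidistant fisheye: a pixel r from the principal point sees the ray r / f radians off the axis. A picture is of the moment at which its call begins.
- arm.finish_job(): hands the job in; it is judged then, once.
The state is a dict: "clock": time; "joint_positions": joint angles; "joint_vel": joint speeds; "joint_efforts": joint torques, N m; "ee_pos": TCP position; "tool_rot": TCP orientation; "contact_force": force on the tool from outside, world axes, zero at the start; "wrist_torque": the same for the moment, N m; "finger_gap": finger opening in m; "grip_force": force on a finger pad.
Only numpy, scipy, OpenCV 4.12 (cv2) and the standard library are available. Lean on these libraries where they do the work, as an engineer would, in place of code of your own. Each camera call takes 0.05 s, during which the arm holds its last target. There are 200 camera calls.

## Working session

There is one attempt and no reset: what is moved stays moved. The work goes in short steps, Python scripts to look and compute and a tool call to move; the robot and the scene stay as the last step left them, time stands still between calls to the robot, and variables do not carry over. Pictures are saved under pics/ and viewed, at most 11 in all, crops included, and the job is handed in when it is done.

```bash
ls; mkdir -p pics
```

Create h.py:
```python
import numpy as np, cv2
from bench import arm, imaging, probe_bus
def grab(n):
    d=imaging.get_image(n); np.savez(f'/tmp/{n}.npz',**d); return d
def load(n): return dict(np.load(f'/tmp/{n}.npz'))
def ray(d,u,v,fish=False):
    f=210/np.tan(np.radians(float(d['vertical_fov']))/2)
    x=np.array([u-d['cx'],v-d['cy']],float)
    if fish:
        r=np.hypot(*x); t=r/f; c=np.array([*(x/max(r,1e-9)*np.sin(t)),np.cos(t)])
    else: c=np.array([*(x/f),1.])
    T=d['world_from_camera']; return T[:3,3],T[:3,:3]@c
def onplane(d,u,v,z,fish=False):
    o,r=ray(d,u,v,fish); return o+r*(z-o[2])/r[2]
def cloud(d):
    f=210/np.tan(np.radians(float(d['vertical_fov']))/2)
    v,u=np.mgrid[:420,:560]; Z=d['depth']; P=np.stack([(u-d['cx'])/f*Z,(v-d['cy'])/f*Z,Z],-1)
    T=d['world_from_camera']; return P@T[:3,:3].T+T[:3,3]
```

Run:
```python
from h import *
ims=[]
for n in ['top','side']:
    d=grab(n); cv2.imwrite(f'pics/{n}0.png',d['color']); print(n,d['vertical_fov'],d['cx'],d['cy'],d['world_from_camera'].round(3).tolist())
s=probe_bus.observe(); print(s['clock'],s['ee_pos'],s['tool_rot'],s['contact_force'])
```

```text
bench.py
pics
top 56.59888365151294 276.7011615464644 207.90502971098172 [[0.013, -0.99, 0.141, 0.419], [-1.0, -0.017, -0.022, -0.0], [0.024, -0.14, -0.99, 0.944], [0.0, 0.0, 0.0, 1.0]]
side 48.5650056985652 281.2208276870915 207.70528767868151 [[0.985, -0.124, 0.121, 0.44], [-0.173, -0.753, 0.635, -0.567], [0.012, -0.646, -0.763, 0.741], [0.0, 0.0, 0.0, 1.0]]
0.1 [0.20678498 0.58910538 0.22165882] [-5.27997557e-01 -3.09622129e+00  2.88481273e-03] [ 1.09950185 -0.30950298  0.72005771]
```

View pics/top0.png

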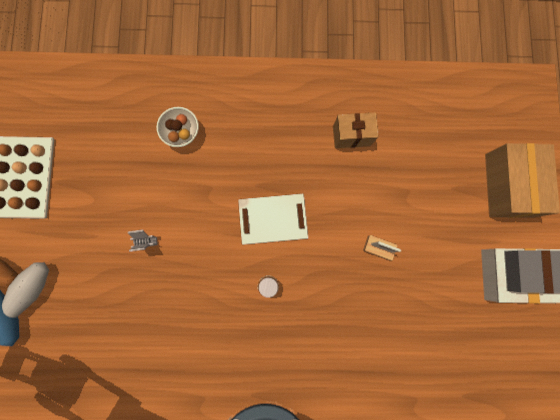

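View pics/side0.png

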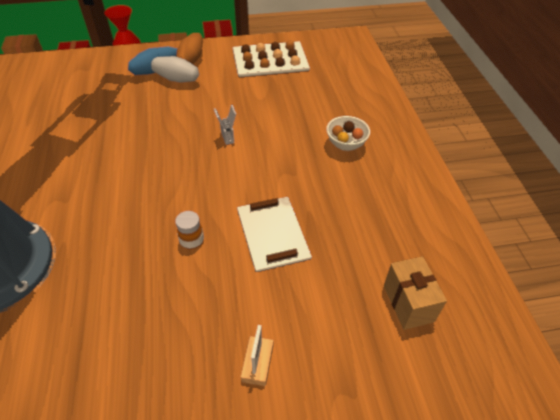

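The top view shows the plate at (273,219), the stand at (383,248), the clip at (143,241), the bowl at (178,127), the carton at (358,128) and the jar at (268,287). The side view shows the plate at (273,233), the stand at (257,358) and the clip at (227,125). Next I'll measure them.

Run:
```python
from h import *
def rect(p):
    r=cv2.minAreaRect((p[:,:2]*1000).astype(np.float32)); b=cv2.boxPoints(r); return np.round(r[0],1),np.round(r[1],1),round(r[2],1)
box={'top':dict(plate=(230,185,315,250),stand=(358,228,408,265),clip=(122,222,164,258)),
'side':dict(plate=(230,190,318,275),stand=(235,320,280,390),clip=(208,100,245,148))}
for n in box:
    d=load(n); C=cloud(d)
    hsv=cv2.cvtColor(d['color'],cv2.COLOR_BGR2HSV); H,S,V=[hsv[...,i].astype(int) for i in range(3)]
    for k,(a,b,c,e) in box[n].items():
        sub=np.zeros((420,560),bool); sub[b:e,a:c]=1
        z=C[...,2]
        if k=='plate':
            m=sub&(S<70)&(V>150); s=sub&(V<100)
            # rays onto plane z=8mm
            zt=np.median(z[m]); print(n,k,'z',zt.round(4))
            cn=max(cv2.findContours(m.astype(np.uint8),0,2)[0],key=cv2.contourArea)[:,0]
            print(rect(np.array([onplane(d,u,v,.008) for u,v in cn])))
            nn,l,st,ce=cv2.connectedComponentsWithStats(s.astype(np.uint8))
            for i in range(1,nn):
                if st[i,4]>60: print(' stop',rect(np.array([onplane(d,u,v,.02) for v,u in np.argwhere(l==i)])),C[...,2][l==i].mean().round(4))
        elif k=='stand':
            w=sub&(S<75)&(V>110); p=sub&(S<165)&(V>150)&~w
            print(n,k,w.sum(),p.sum(),'card z max',np.percentile(z[w],[5,50,95,100]).round(4),'foot z',np.percentile(z[p],[5,50,95]).round(4))
            t=p&(abs(z-.022)<.006); print(' foot top',t.sum(),rect(C[t]))
            for lo,hi in((.03,.095),(.07,.095)):
                q=sub&(z>lo)&(z<hi); print(' card',lo,q.sum(),rect(C[q]),C[q].mean(0).round(4))
        else:
            q=sub&(S<90); print(n,k,q.sum(),np.percentile(z[q],[1,50,95,100]).round(4),rect(C[q]),C[q].mean(0).round(4))
            for lo,hi in((.005,.03),(.03,.06),(.06,.1)):
                t=sub&(z>lo)&(z<hi); print('  ',lo,t.sum(),rect(C[t]) if t.sum()>3 else '')
    for k,(a,b,c,e) in box[n].items():
        cv2.imwrite(f'/tmp/{n}_{k}.png',cv2.resize(d['color'][b:e,a:c],(260,260),interpolation=cv2.INTER_CUBIC))
cv2.imwrite('pics/crops.png',np.vstack([np.hstack([cv2.imread(f'/tmp/{n}_{k}.png') for k in('plate','stand','clip')]) for n in('top','side')]))
```

```text
top plate z 0.0083
(array([526.4, -11.5]), array([109.9, 158.2]), 6.2)
 stop (array([532.9, -77.1]), array([55.9,  9. ]), 5.7) 0.0206
 stop (array([519. ,  52.6]), array([55.9,  9.7]), 6.1) 0.0198
top stand 70 379 card z max [0.0616 0.0831 0.0868 0.9442] foot z [0.0121 0.0224 0.0286]
 foot top 335 (array([ 461.1, -268.1]), array([68.8, 40.7]), 70.5)
 card 0.03 141 (array([ 460.8, -268.4]), array([53.1,  5.5]), 70.4) [ 0.4603 -0.2663  0.0682]
 card 0.07 82 (array([ 460.7, -268.6]), array([52.7,  5.5]), 70.4) [ 0.4604 -0.2677  0.0817]
top clip 392 [8.000e-04 4.610e-02 7.940e-02 9.442e-01] (array([455.3, 161.1]), array([327.2,  46.2]), 85.4) [0.4675 0.2858 0.0505]
   0.005 62 (array([465.7, 287.8]), array([20.8, 47.2]), 11.5)
   0.03 203 (array([467.1, 289.3]), array([29.5, 50. ]), 12.0)
   0.06 143 (array([466.4, 289.7]), array([44. , 34.4]), 8.8)
side plate z 0.0077
(array([528.7, -13.6]), array([105.8, 154.2]), 5.8)
 stop (array([520.6,  46.4]), array([55.8, 13.5]), 5.5) 0.0221
 stop (array([534.2, -84.6]), array([56.4, 10.8]), 3.9) 0.0218
side stand 131 936 card z max [0.0575 0.0831 0.0853 0.7413] foot z [0.018  0.0217 0.059 ]
 foot top 819 (array([ 462. , -269.8]), array([69.6, 39.2]), 70.3)
 card 0.03 278 (array([ 462.2, -269. ]), array([53.5,  5.6]), 70.4) [ 0.4617 -0.2734  0.0685]
 card 0.07 158 (array([ 462.2, -269. ]), array([53.5,  5.6]), 70.4) [ 0.4621 -0.2707  0.0816]
side clip 323 [0.0039 0.0412 0.0776 0.7413] (array([ 464.6, -127.1]), array([879.3,  42.6]), 89.5) [0.4707 0.277  0.0431]
   0.005 117 (array([468.4, 286.8]), array([20.2, 51.2]), 9.0)
   0.03 179 (array([468.3, 287.5]), array([30.8, 46.9]), 15.1)
   0.06 97 (array([468.9, 288.9]), array([43.9, 37.9]), 8.6)
```

View pics/crops.png

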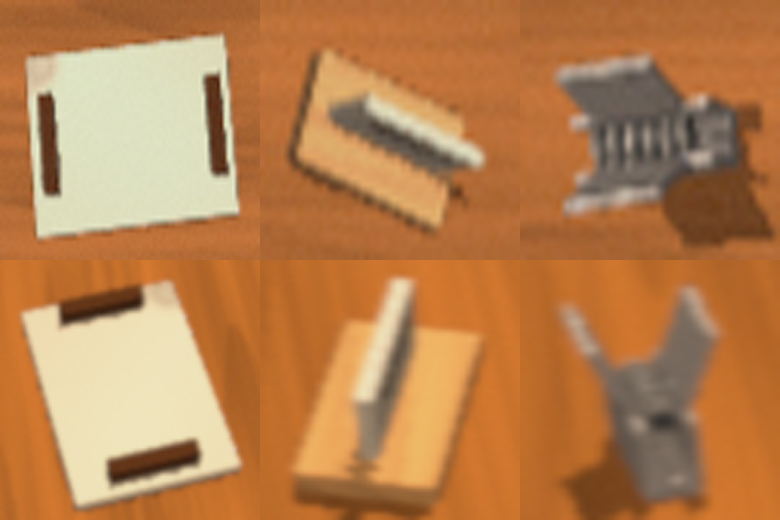

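The crops show the plate turned about +6°, the stand's foot with its card at about −19.6°, and the clip, tails up, at about +9°. Both views agree within 2 mm: plate (527,−12), top at 8 mm; stand (461.5,−268.8), card top at 84 mm; clip (467.5,289), top at 79 mm. First I'll work out the turn for the stand.

Create plan.py:
```python
import sys; from h import *
from scipy.spatial.transform import Rotation as Ro
x,y,z,a=map(float,sys.argv[1:5])  # target TCP (m), tool-y direction deg
s=probe_bus.observe(); R=Ro.from_rotvec(s['tool_rot']).as_matrix(); p=np.array(s['ee_pos'])
cur=np.degrees(np.arctan2(R[1,1],R[0,1])); w=(a-cur+90)%180-90
print('clock',round(s['clock'],2),'p',p.round(4),'R z',R[:,2].round(3),'ydir',cur.round(2),'q6',round(s['joint_positions'][5],3),'gap',round(s['finger_gap'],4),'grip',round(s['grip_force'],1))
for d in (w,w-180*np.sign(w)):
    t=-np.radians(d); print('turn about tool z',round(t,4))
    if d==w: print(' shift now',(R.T@(np.array([x,y,z])-p)).round(4),' after turn',((R@Ro.from_euler('z',t).as_matrix()).T@(np.array([x,y,z])-p)).round(4))
```

```bash
python3 plan.py 0.45 0.15 0.223 70.4
```

```text
clock 0.1 p [0.2068 0.5891 0.2217] R z [-0.001 -0.002 -1.   ] ydir 70.64 q6 -0.179 gap 0.087 grip 0.0
turn about tool z 0.0043
 shift now [-0.375  -0.3337 -0.0008]  after turn [-0.3764 -0.3321 -0.0008]
turn about tool z -3.1373
```

Careful with the scale: shifts go in shares of 50 mm and turns go in shares of 120 degrees. That gives: -0.037 m is -0.74, -0.033 m is -0.66.

Emit:
{"op": "shift_gripper", "data": {
  "rows": [
    [[0.087,-0.74,-0.66,0,0],[0.087,-0.74,-0.66,0,0],[0.087,-0.74,-0.66,0,0],[0.087,-0.74,-0.66,0,0],[0.087,-0.74,-0.66,0,0]]
  ]
}}

```text
clock: 0.6
ee_pos: [0.3273, 0.3709, 0.2223]
tool_rot: [-0.527, -3.097, 0.001]
contact_force: [1.5, 0.1, 0.2]
finger_gap: 0.087
grip_force: 0.0
```

Emit:
{"op": "shift_gripper", "data": {
  "rows": [
    [[0.087,-0.74,-0.66,0,0],[0.087,-0.74,-0.66,0,0],[0.087,-0.74,-0.66,0,0],[0.087,-0.74,-0.66,0,0],[0.087,-0.74,-0.66,0,0]]
  ]
}}

```text
clock: 1.1
ee_pos: [0.4472, 0.1538, 0.2224]
tool_rot: [-0.528, -3.097, -0.0]
contact_force: [0.5, 1.2, -0.1]
finger_gap: 0.0869
grip_force: 0.0
```

```bash
python3 plan.py 0.4615 -0.2688 0.16 70.4
```

```text
clock 1.1 p [0.4472 0.1538 0.2224] R z [-0.  0. -1.] ydir 70.64 q6 -1.139 gap 0.0869 grip 0.0
turn about tool z 0.0042
 shift now [-0.1536 -0.394   0.0624]  after turn [-0.1552 -0.3933  0.0624]
turn about tool z -3.1374
```

Scaled: -0.0437 m is -0.874, -0.017 m is -0.34, 0.004 rad / 2.0944 = 0.0019.

Emit:
{"op": "shift_gripper", "data": {
  "rows": [
    [[0.087,-0.34,-0.874,0.1,0],[0.087,-0.34,-0.874,0.1,0],[0.087,-0.34,-0.874,0.1,0],[0.087,-0.34,-0.874,0.1,0],[0.087,-0.34,-0.874,0.1,0.0019]]
  ]
}}

```text
clock: 1.6
ee_pos: [0.4541, -0.0804, 0.1972]
tool_rot: [-0.535, -3.095, -0.0]
contact_force: [1.4, 0.7, 0.1]
finger_gap: 0.0868
grip_force: 0.0
```

Emit:
{"op": "shift_gripper", "data": {
  "rows": [
    [[0.087,-0.34,-0.874,0.2,0],[0.087,-0.34,-0.874,0.2,0],[0.087,-0.34,-0.874,0.2,0],[0.087,-0.34,-0.874,0.14,0],[0.087,0,0,0,0]]
  ]
}}

```text
clock: 2.1
ee_pos: [0.4609, -0.2727, 0.1597]
tool_rot: [0.543, 3.092, -0.005]
contact_force: [0.3, 0.6, 1.2]
finger_gap: 0.0866
grip_force: 0.0
```

```bash
python3 plan.py 0.4615 -0.2688 0.045 70.4
```

Run:
```python
from h import *
d=grab('wrist'); cv2.imwrite('pics/w1.png',d['color']); print(d['vertical_fov'],d['cx'],d['cy'],d['world_from_camera'].round(3).tolist())
```

```text
clock 2.1 p [ 0.4609 -0.2727  0.1597] R z [ 0.002 -0.004 -1.   ] ydir 70.09 q6 -1.965 gap 0.0866 grip 0.0
turn about tool z -0.0054
 shift now [0.0012 0.0042 0.1147]  after turn [0.0011 0.0042 0.1147]
turn about tool z 3.1362
65.70646984690485 276.0445730028905 210.40117386928554 [[0.341, 0.904, 0.26, 0.39], [0.94, -0.326, -0.098, -0.246], [-0.004, 0.278, -0.961, 0.321], [0.0, 0.0, 0.0, 1.0]]
```

View pics/w1.png

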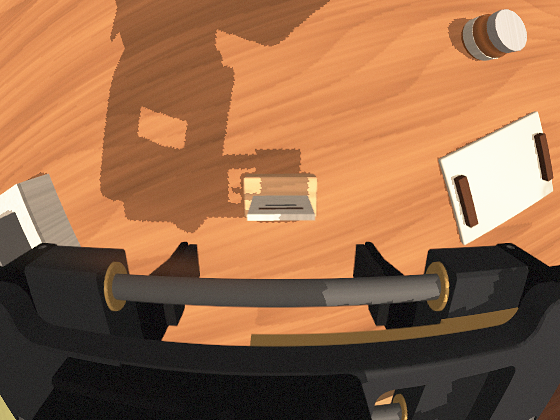

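The wrist view shows the card between the open fingers. Its top edge runs from about (247,220) to (316,220), and the fingertips are at about (196,245) and (357,245). I'll cast those rays to check.

Run:
```python
from h import *
d=load('wrist')
sub=cv2.cvtColor(d['color'],cv2.COLOR_BGR2HSV)[170:228,235:325].astype(int)
m=((sub[...,1]<60)&(sub[...,2]>190)).astype(np.uint8)
n,l,st,ce=cv2.connectedComponentsWithStats(m); i=1+st[1:,4].argmax(); print(st[i],ce[i]+[235,170])
c=cv2.minAreaRect(np.argwhere(l==i)[:,::-1].astype(np.float32)+np.float32([235,170])); print(c)
for u,v in [c[0],*cv2.boxPoints(c)]: print(onplane(d,u,v,.084,True).round(4))
```

```bash
python3 plan.py 0.4615 -0.2688 0.045 70.4
```

```text
[ 12  44  67   7 349] [275.61031519 216.73925501]
((280.0, 217.0), (6.0, 66.0), 90.0)
[ 0.4597 -0.2693  0.084 ]
[ 0.4489 -0.2922  0.084 ]
[ 0.466  -0.2447  0.084 ]
[ 0.4706 -0.2462  0.084 ]
[ 0.4533 -0.2939  0.084 ]
clock 2.15 p [ 0.46   -0.2692  0.1597] R z [ 0. -0. -1.] ydir 70.15 q6 -1.964 gap 0.087 grip 0.0
turn about tool z -0.0043
 shift now [-0.0013  0.0009  0.1147]  after turn [-0.0013  0.0009  0.1147]
turn about tool z 3.1373
```

Scaled: 0.04 m is 0.8, -0.001 m is -0.02, -0.004 rad / 2.0944 = -0.0019.

Emit:
{"op": "shift_gripper", "data": {
  "rows": [
    [[0.087,-0.02,0.02,0.8,-0.0019],[0.087,0,0,0.8,0],[0.087,0,0,0.5,0],[0.087,0,0,0.194,0],[0.087,0,0,0,0]]
  ]
}}

```text
clock: 2.65
ee_pos: [0.4606, -0.2638, 0.0449]
tool_rot: [-0.526, -3.094, -0.003]
contact_force: [0.2, -0.2, 0.2]
finger_gap: 0.0872
grip_force: 0.0
```

Emit:
{"op": "shift_gripper", "data": {
  "rows": [
    [[0.045,0,0,0,0],[0.045,0,0,0,0],[0.045,0,0,0,0],[0.045,0,0,0,0],[0.045,0,0,0,0]]
  ],
  "force": 20
}}

```text
clock: 3.15
ee_pos: [0.4617, -0.2659, 0.0465]
tool_rot: [0.528, 3.096, -0.002]
contact_force: [-0.3, -0.9, 0.9]
finger_gap: 0.0549
grip_force: 0.5
```

Emit:
{"op": "shift_gripper", "data": {
  "rows": [
    [[0.045,0,0,0,0],[0.045,0,0,0,0],[0.045,0,0,0,0]]
  ]
}}

```text
clock: 3.45
ee_pos: [0.4617, -0.266, 0.0464]
tool_rot: [0.528, 3.096, -0.001]
contact_force: [-0.6, -1.5, 5.8]
finger_gap: 0.0519
grip_force: 20.1
```

Scaled: -0.03 m is -0.6, -0.02 m is -0.4.

Emit:
{"op": "shift_gripper", "data": {
  "rows": [
    [[0.045,0,0,-0.4,0],[0.045,0,0,-0.6,0],[0.045,0,0,-0.6,0],[0.045,0,0,0,0]]
  ]
}}

```text
clock: 3.85
ee_pos: [0.4632, -0.2668, 0.1288]
tool_rot: [0.527, 3.091, -0.005]
contact_force: [0.8, -0.3, 0.0]
finger_gap: 0.0517
grip_force: 20.0
```

```bash
python3 plan.py 0.4615 -0.266 0.124 96
```

```text
clock 3.85 p [ 0.4632 -0.2668  0.1288] R z [ 0.005 -0.004 -1.   ] ydir 70.64 q6 -1.965 gap 0.0517 grip 20.0
turn about tool z -0.4426
 shift now [0.0019 0.0002 0.0048]  after turn [0.0016 0.001  0.0048]
turn about tool z 2.699
```

Scaled: -0.12 rad / 2.0944 = -0.0573.

Emit:
{"op": "shift_gripper", "data": {
  "rows": [
    [[0.045,0,0,0,-0.0477],[0.045,0,0,0,-0.0573],[0.045,0,0,0,-0.0573],[0.045,0,0,0,-0.049],[0.045,0,0,0,0]]
  ]
}}

```text
clock: 4.35
ee_pos: [0.4606, -0.2647, 0.1245]
tool_rot: [0.164, -3.135, -0.003]
contact_force: [-0.1, 0.2, -1.8]
finger_gap: 0.0516
grip_force: 20.0
```

```bash
python3 plan.py 0.5275 -0.0125 0.124 96
```

```text
clock 4.35 p [ 0.4606 -0.2647  0.1245] R z [-0.002  0.002 -1.   ] ydir 95.99 q6 -2.408 gap 0.0516 grip 20.0
turn about tool z -0.0003
 shift now [-0.0929  0.2438  0.0009]  after turn [-0.0929  0.2438  0.0009]
turn about tool z 3.1413
```

Scaled: 0.039 m is 0.78, 0.024 m is 0.48.

Emit:
{"op": "shift_gripper", "data": {
  "rows": [
    [[0.045,-0.18,0.48,0,0],[0.045,-0.3,0.78,0,0],[0.045,-0.3,0.78,0,0],[0.045,-0.3,0.78,0,0],[0.045,-0.3,0.78,0,0]]
  ]
}}

```text
clock: 4.85
ee_pos: [0.5107, -0.0775, 0.125]
tool_rot: [0.159, -3.136, -0.001]
contact_force: [0.6, -0.7, -0.5]
finger_gap: 0.0519
grip_force: 20.0
```

Emit:
{"op": "shift_gripper", "data": {
  "rows": [
    [[0.045,-0.278,0.76,0,0],[0.045,-0.2,0.516,0,0],[0.045,0,0,0,0],[0.045,0,0,0,0],[0.045,0,0,0,0]]
  ]
}}

```text
clock: 5.35
ee_pos: [0.5278, -0.014, 0.1254]
tool_rot: [0.162, -3.136, -0.0]
contact_force: [-0.3, -0.3, -0.7]
finger_gap: 0.0513
grip_force: 20.0
```

```bash
python3 plan.py 0.5275 -0.0125 0.060 96
```

Run:
```python
from h import *
o=[]
for n in('top','side'):
    d=grab(n); o.append(d['color'][120:330,170:370])
d=grab('wrist')
cv2.imwrite('pics/p2.png',np.hstack([cv2.resize(i,(400,420)) for i in o]))
```

```text
clock 5.35 p [ 0.5278 -0.014   0.1254] R z [-0.001 -0.    -1.   ] ydir 95.91 q6 -1.912 gap 0.0513 grip 20.0
turn about tool z -0.0015
 shift now [0.0001 0.0015 0.0654]  after turn [0.0001 0.0015 0.0654]
turn about tool z 3.1401
```

View pics/p2.png

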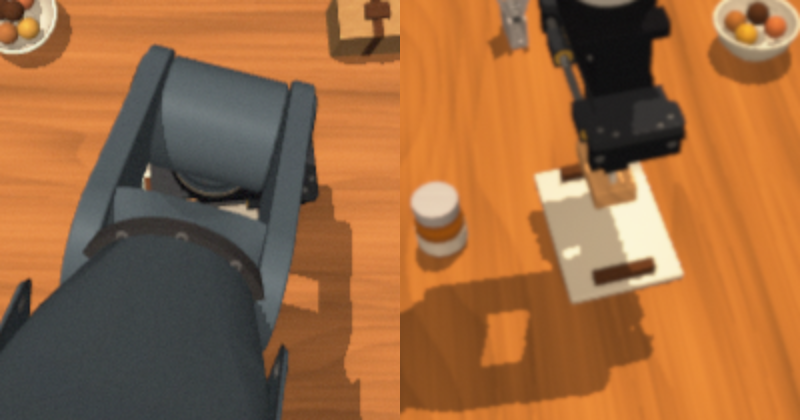

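The stand hangs from the gripper above the plate (foot at about (610,185) in the right half), clear of the stops and jar. Now I'll lower it.

Scaled: 0.025 m is 0.5, 0.02 m is 0.4, -0.0015 rad / 2.0944 = -0.0007.

Emit:
{"op": "shift_gripper", "data": {
  "rows": [
    [[0.045,0,0.02,0.4,-0.0007],[0.045,0,0,0.5,0],[0.045,0,0,0.3,0],[0.045,0,0,0.08,0],[0.045,0,0,0,0]]
  ]
}}

```text
clock: 6.0
ee_pos: [0.5278, -0.0129, 0.0614]
tool_rot: [0.165, -3.136, -0.0]
contact_force: [0.1, -0.7, -0.7]
finger_gap: 0.0517
grip_force: 20.0
```

Emit:
{"op": "shift_gripper", "data": {
  "rows": [
    [[0.045,0,0,0.06,0],[0.045,0,0,0.04,0],[0.045,0,0,0,0],[0.045,0,0,0,0]]
  ]
}}

```text
clock: 6.4
ee_pos: [0.5284, -0.0123, 0.0572]
tool_rot: [-0.167, 3.136, -0.0]
contact_force: [-0.3, 0.7, -1.3]
finger_gap: 0.0518
grip_force: 20.0
```

```bash
python3 plan.py 0.5275 -0.0125 0.0544 96; python3 -c "
from h import *
d=grab('wrist'); cv2.imwrite('pics/w2.png',d['color'])"
```

```text
clock 6.4 p [ 0.5284 -0.0123  0.0572] R z [ 0.001 -0.    -1.   ] ydir 96.09 q6 -1.912 gap 0.0518 grip 20.0
turn about tool z 0.0016
 shift now [ 0.0009 -0.0001  0.0028]  after turn [ 0.0009 -0.0001  0.0028]
turn about tool z -3.14
```

View pics/w2.png

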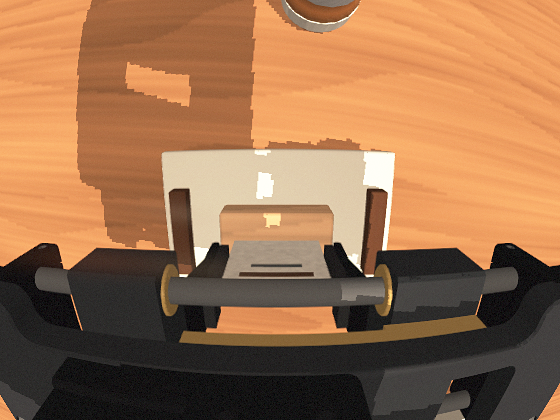

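The wrist view shows the foot spanning 221–333 between the stops' inner faces at 191 and 367: centred and square. I'll ease it down.

Scaled: 0.0015 m is 0.03, 0.001 m is 0.02.

Emit:
{"op": "shift_gripper", "data": {
  "rows": [
    [[0.045,0.02,0,0.03,0],[0.045,0,0,0.02,0],[0.045,0,0,0,0]]
  ]
}}

```text
clock: 6.75
ee_pos: [0.527, -0.0123, 0.0544]
tool_rot: [0.167, -3.137, -0.0]
contact_force: [-0.7, -0.2, 0.6]
finger_gap: 0.0516
grip_force: 20.1
```

Emit:
{"op": "shift_gripper", "data": {
  "rows": [
    [[0.045,0,0,0.02,0],[0.045,0,0,0,0]]
  ]
}}

```text
clock: 6.95
ee_pos: [0.527, -0.0123, 0.0544]
tool_rot: [0.167, -3.137, 0.0]
contact_force: [-2.9, 1.0, 9.0]
finger_gap: 0.0518
grip_force: 20.1
```

Emit:
{"op": "shift_gripper", "data": {
  "rows": [
    [[0.045,0,0,0.02,0],[0.045,0,0,0,0]]
  ]
}}

```text
clock: 7.15
ee_pos: [0.5269, -0.0123, 0.0543]
tool_rot: [-0.167, 3.137, -0.0]
contact_force: [-3.9, 1.3, 15.6]
finger_gap: 0.052
grip_force: 20.1
```

Contact at 15 N, so the stand is seated. I'll back off, open and rise.

Scaled: -0.002 m is -0.04.

Emit:
{"op": "shift_gripper", "data": {
  "rows": [
    [[0.045,0,0,-0.04,0],[0.045,0,0,0,0],[0.068,0,0,0,0],[0.068,0,0,0,0],[0.068,0,0,0,0]]
  ]
}}

```text
clock: 7.65
ee_pos: [0.5271, -0.0124, 0.0541]
tool_rot: [0.167, -3.137, -0.0]
contact_force: [0.3, -0.5, 0.5]
finger_gap: 0.0654
grip_force: 0.0
```

Emit:
{"op": "shift_gripper", "data": {
  "rows": [
    [[0.07,0,0,0,0],[0.07,0,0,-0.2,0],[0.075,0,0,-0.8,0],[0.08,0,0,-1,0],[0.08,0,0,-1,0]]
  ]
}}

```text
clock: 8.15
ee_pos: [0.5265, -0.0123, 0.2062]
tool_rot: [0.167, -3.136, -0.001]
contact_force: [0.7, -0.3, 0.1]
finger_gap: 0.079
grip_force: 0.0
```

```bash
python3 plan.py 0.468 0.2885 0.20 9
```

```text
clock 8.15 p [ 0.5265 -0.0123  0.2062] R z [-0.001  0.    -1.   ] ydir 96.09 q6 -1.913 gap 0.079 grip 0.0
turn about tool z 1.52
 shift now [0.0263 0.3053 0.0063]  after turn [ 0.3062 -0.0107  0.0063]
turn about tool z -1.6216
```

Scaled: 0.14 rad / 2.0944 = 0.0668.

Emit:
{"op": "shift_gripper", "data": {
  "rows": [
    [[0.087,0,0,0,0.0668],[0.087,0,0,0,0.0668],[0.087,0,0,0,0.0668],[0.087,0,0,0,0.0668],[0.087,0,0,0,0.0668]]
  ],
  "quiet": true
}}

```text
ok
```

Emit:
{"op": "shift_gripper", "data": {
  "rows": [
    [[0.087,0,0,0,0.0668],[0.087,0,0,0,0.0668],[0.087,0,0,0,0.0668],[0.087,0,0,0,0.0668],[0.087,0,0,0,0.0668]]
  ],
  "quiet": true
}}

```text
ok
```

Emit:
{"op": "shift_gripper", "data": {
  "rows": [
    [[0.087,0,0,0,0.0573]]
  ],
  "quiet": true
}}

```text
ok
```

Emit:
{"op": "shift_gripper", "data": {
  "rows": [
    [[0.087,0.8,-0.028,0,0],[0.087,0.9,-0.03,0,0],[0.087,0.9,-0.03,0,0],[0.087,0.9,-0.03,0,0],[0.087,0.9,-0.03,0,0]]
  ]
}}

```text
clock: 9.75
ee_pos: [0.4848, 0.2053, 0.2051]
tool_rot: [2.04, 2.388, 0.001]
contact_force: [0.7, 0.3, 0.1]
finger_gap: 0.0873
grip_force: 0.0
```

Emit:
{"op": "shift_gripper", "data": {
  "rows": [
    [[0.087,0.9,-0.03,0,0],[0.087,0.82,-0.036,0,0],[0.087,0,0,0,0],[0.087,0,0,0,0]]
  ]
}}

```text
clock: 10.15
ee_pos: [0.4681, 0.2888, 0.2048]
tool_rot: [2.037, 2.391, -0.0]
contact_force: [-0.4, -0.1, -0.5]
finger_gap: 0.0871
grip_force: 0.0
```

```bash
python3 plan.py 0.468 0.2885 0.20 9
python3 -c "
from h import *
d=grab('wrist'); cv2.imwrite('pics/w3.png',d['color']); print(probe_bus.observe()['clock'])
for n in('top','side'): grab(n)"
```

```text
clock 10.15 p [0.4681 0.2888 0.2048] R z [ 0.    -0.001 -1.   ] ydir 9.16 q6 0.19 gap 0.0871 grip 0.0
turn about tool z 0.0028
 shift now [-0.0002 -0.0002  0.0048]  after turn [-0.0002 -0.0002  0.0048]
turn about tool z -3.1388
10.2
```

View pics/w3.png

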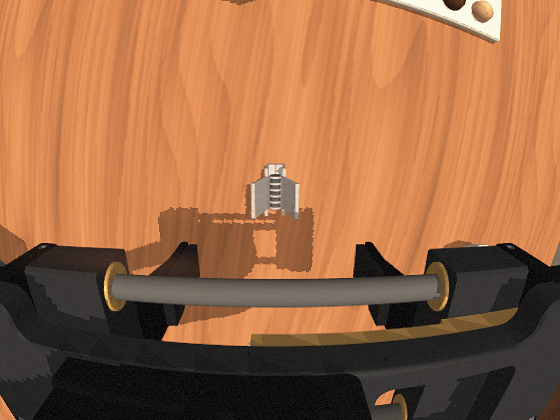

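The clip is centred at column 275 between the fingers (mid 276), with its tail tops at about (252,217) and (297,217). I'll measure the clip tails and the placed stand.

Run:
```python
from h import *
d=load('wrist'); a=cv2.cvtColor(d['color'],cv2.COLOR_BGR2HSV)[155:225,240:310].astype(int)
m=((a[...,1]<70)&(a[...,2]>90)).astype(np.uint8); n,l,st,ce=cv2.connectedComponentsWithStats(m); i=1+st[1:,4].argmax()
p=np.argwhere(l==i); 
L=[];Rr=[]
for r in range(30,60,3):
    c=p[p[:,0]==r][:,1]; L.append((c.min()+240,r+155)); Rr.append((c.max()+240,r+155))
print(L[:1],L[-1:],Rr[:1],Rr[-1:])
PL=np.array([onplane(d,*q,.079,True) for q in L]);PR=np.array([onplane(d,*q,.079,True) for q in Rr])
for P in(PL,PR): print(P.mean(0).round(4),P[0].round(4),P[-1].round(4))
print('mid',((PL+PR)/2).mean(0).round(4))
b=[onplane(d,p[p[:,0]==p[:,0].max()][:,1].mean()+240,p[:,0].max()+155,.079,True).round(4)]; print('near tail end',b)
def rect(p):
    r=cv2.minAreaRect((p[:,:2]*1000).astype(np.float32)); return np.round(r[0],1),np.round(r[1],1),round(r[2],1)
for n in('top','side'):
    d=load(n); C=cloud(d); z=C[...,2]; near=np.hypot(C[...,0]-.5275,C[...,1]+.0125)<.045
    q=near&(z>.04)&(z<.1); f=near&(abs(z-.03)<.006)
    print(n,'card',q.sum(),rect(C[q]),np.percentile(z[q],[50,95]).round(4),'foot',f.sum(),rect(C[f]))
```

```text
[(np.int64(251), 185)] [(np.int64(252), 212)] [(np.int64(298), 185)] [(np.int64(298), 212)]
[0.4447 0.2895 0.079 ] [0.4428 0.302  0.079 ] [0.4473 0.277  0.079 ]
[0.4869 0.2963 0.079 ] [0.4847 0.3087 0.079 ] [0.4891 0.2837 0.079 ]
mid [0.4658 0.2929 0.079 ]
near tail end [array([0.4661, 0.2741, 0.079 ])]
top card 116 (array([527. , -12.2]), array([ 5.6, 51.4]), 5.5) [0.0871 0.0946] foot 381 (array([527.1, -12.5]), array([40.1, 69.9]), 5.8)
side card 229 (array([528.7, -13. ]), array([ 5.9, 53.8]), 5.8) [0.0759 0.0926] foot 475 (array([528.9, -13.5]), array([40.7, 71.2]), 5.5)
```

```bash
python3 plan.py 0.4668 0.2897 0.043 9.3
```

```text
clock 10.3 p [0.469  0.2869 0.2045] R z [ 0. -0. -1.] ydir 8.92 q6 0.191 gap 0.0871 grip 0.0
turn about tool z -0.0067
 shift now [ 0.0032 -0.0017  0.1615]  after turn [ 0.0032 -0.0017  0.1615]
turn about tool z 3.1349
```

Scaled: 0.045 m is 0.9, 0.04 m is 0.8, -0.005 rad / 2.0944 = -0.0024.

Emit:
{"op": "shift_gripper", "data": {
  "rows": [
    [[0.087,0.05,-0.03,0.8,-0.0024],[0.087,0,0,0.9,0],[0.08,0,0,0.9,0],[0.075,0,0,0.4,0],[0.07,0,0,0.21,0]]
  ],
  "force": 25
}}

```text
clock: 10.8
ee_pos: [0.4661, 0.2883, 0.0417]
tool_rot: [-2.036, -2.39, 0.006]
contact_force: [-0.0, 0.1, -0.7]
finger_gap: 0.0739
grip_force: 0.0
```

Emit:
{"op": "shift_gripper", "data": {
  "rows": [
    [[0.056,0,0,0,0],[0.056,0,0,0,0],[0.056,0,0,0,0],[0.056,0,0,0,0]]
  ]
}}

```text
clock: 11.2
ee_pos: [0.4678, 0.2907, 0.0453]
tool_rot: [2.033, 2.393, 0.004]
contact_force: [-0.6, 0.9, 0.1]
finger_gap: 0.0567
grip_force: 0.0
```

```bash
python3 plan.py 0.4668 0.2897 0.043 9.3
```

```text
clock 11.2 p [0.4678 0.2907 0.0453] R z [ 0.003  0.001 -1.   ] ydir 9.28 q6 0.191 gap 0.0567 grip 0.0
turn about tool z -0.0003
 shift now [-0.0008 -0.0012  0.0023]  after turn [-0.0008 -0.0012  0.0023]
turn about tool z 3.1413
```

Scaled: 0.001 m is 0.02.

Emit:
{"op": "shift_gripper", "data": {
  "rows": [
    [[0.005,0,0,0.02,0],[0.005,0,0,0,0],[0.005,0,0,0,0],[0.005,0,0,0,0],[0.005,0,0,0,0]]
  ],
  "force": 25
}}

```text
clock: 11.7
ee_pos: [0.4678, 0.2909, 0.045]
tool_rot: [2.034, 2.393, 0.004]
contact_force: [-8.6, -2.0, 23.4]
finger_gap: 0.0243
grip_force: 24.5
```

Emit:
{"op": "shift_gripper", "data": {
  "rows": [
    [[0.005,0,0,0,0],[0.005,0,0,0,0],[0.005,0,0,0,0],[0.005,0,0,0,0]]
  ]
}}

```text
clock: 12.1
ee_pos: [0.4645, 0.2901, 0.0445]
tool_rot: [-2.033, -2.392, 0.005]
contact_force: [-5.0, -1.0, 15.6]
finger_gap: 0.0183
grip_force: 25.0
```

```bash
python3 -c "
from h import *
d=grab('side'); c=d['color'][60:165,160:300]; cv2.imwrite('pics/s4.png',np.hstack([cv2.resize(c,(400,300),interpolation=2),cv2.resize(grab('wrist')['color'],(400,300))]))"
```

```text
(no output)
```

View pics/s4.png

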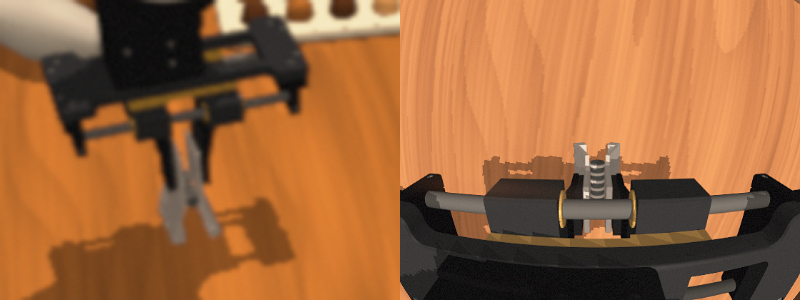

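The clip is squeezed open (gap 18.3 mm) and held by its tails, jaws spread, at about (185,220) in the left picture. Lifting.

Scaled: -0.045 m is -0.9, -0.04 m is -0.8, 0.062 rad / 2.0944 = 0.0296.

Emit:
{"op": "shift_gripper", "data": {
  "rows": [
    [[0.005,0,0,-0.4,0],[0.005,0,0,-0.8,0],[0.005,0,0,-0.9,0],[0.005,0,0,-0.8,0.0296],[0.005,0,0,0,0]]
  ]
}}

```text
clock: 12.7
ee_pos: [0.4705, 0.292, 0.1935]
tool_rot: [2.104, 2.325, 0.018]
contact_force: [0.7, 0.1, 0.1]
finger_gap: 0.018
grip_force: 25.0
```

Emit:
{"op": "shift_gripper", "data": {
  "rows": [
    [[0.005,0,0,0,0]]
  ]
}}

```text
clock: 12.8
ee_pos: [0.4669, 0.2905, 0.1886]
tool_rot: [2.106, 2.33, 0.003]
contact_force: [1.0, 0.4, -1.2]
finger_gap: 0.0178
grip_force: 25.0
```

```bash
python3 plan.py 0.5278 -0.0126 0.19 5.7
```

```text
clock 12.8 p [0.4669 0.2905 0.1886] R z [ 0.002  0.001 -1.   ] ydir 5.77 q6 0.253 gap 0.0178 grip 25.0
turn about tool z 0.0012
 shift now [-0.3076  0.0301 -0.0015]  after turn [-0.3076  0.0305 -0.0015]
turn about tool z -3.1404
```

Scaled: -0.045 m is -0.9, -0.04 m is -0.8.

Emit:
{"op": "shift_gripper", "data": {
  "rows": [
    [[0.005,-0.6,0.06,0,0],[0.005,-0.8,0.08,0,0],[0.005,-0.9,0.09,0,0],[0.005,-0.9,0.09,0,0],[0.005,-0.9,0.09,0,0]]
  ],
  "quiet": true
}}

```text
ok
```

Emit:
{"op": "shift_gripper", "data": {
  "rows": [
    [[0.005,-0.9,0.09,0,0],[0.005,-0.74,0.07,0,0],[0.005,-0.412,0.03,0,0],[0.005,0,0,0,0],[0.005,0,0,0,0]]
  ]
}}

```text
clock: 13.8
ee_pos: [0.5259, -0.0125, 0.186]
tool_rot: [-2.106, -2.325, 0.003]
contact_force: [0.2, 0.2, -1.5]
finger_gap: 0.0183
grip_force: 25.0
```

```bash
python3 plan.py 0.5278 -0.0126 0.15 5.7; python3 -c "
from h import *
d=grab('side'); c=d['color'][130:280,190:350]; w=grab('wrist'); cv2.imwrite('pics/s5.png',np.hstack([cv2.resize(c,(400,375),interpolation=2),cv2.resize(w['color'][140:290,196:356],(400,375),interpolation=2)]))"
```

```text
clock 13.8 p [ 0.5259 -0.0125  0.186 ] R z [-0.004  0.002 -1.   ] ydir 5.67 q6 -0.336 gap 0.0183 grip 25.0
turn about tool z -0.0005
 shift now [-0.0004  0.002   0.036 ]  after turn [-0.0004  0.002   0.036 ]
turn about tool z 3.1411
```

View pics/s5.png

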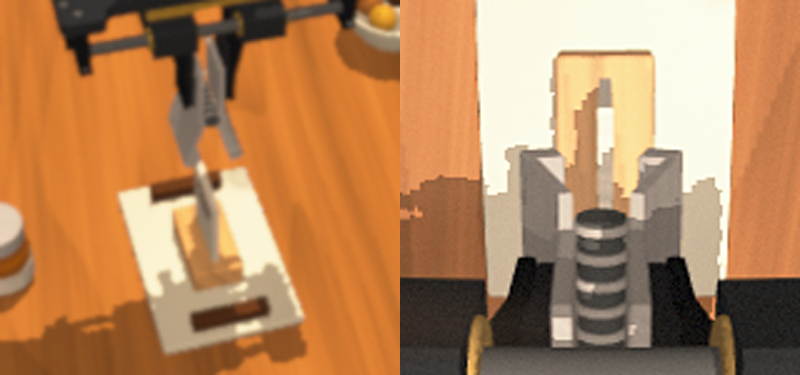

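The card edge (column 605, right half) lies centred between the open jaws (522 and 682, mid 602) and in line with them. I'll measure the clip's height and its position along the card from the depth image.

Run:
```python
from h import *
d=load('side'); C=cloud(d); hsv=cv2.cvtColor(d['color'],cv2.COLOR_BGR2HSV)
c,s=np.cos(np.radians(5.7)),np.sin(np.radians(5.7))
L=np.stack([(C[...,0]-.5283)*c+(C[...,1]+.0131)*s,-(C[...,0]-.5283)*s+(C[...,1]+.0131)*c,C[...,2]],-1)
near=(abs(L[...,0])<.03)&(abs(L[...,1])<.05)
q=near&(L[...,2]>.11)&(L[...,2]<.168)&(hsv[...,1]<80)&(hsv[...,2]>40)
for k,nm in enumerate('xyz'): print(nm,np.percentile(L[q][:,k],[0,2,50,98,100]).round(4))
j=q&(L[...,2]<.155); print('jaw y',np.percentile(L[j][:,1],[1,99]).round(4),'x',np.percentile(L[j][:,0],[1,99]).round(4))
for a,nm in((q&(L[...,0]<-.011),'L'),(q&(L[...,0]>.009),'R')):
    print(nm,a.sum(),'zmin',np.percentile(L[a][:,2],[0,3]).round(4),'y',np.percentile(L[a][:,1],[2,98]).round(4),'x',np.percentile(L[a][:,0],[2,98]).round(4)) if a.sum() else 0
k=near&(L[...,2]>.06)&(L[...,2]<.1); print('card',[np.percentile(L[k][:,i],[2,98]).round(4) for i in range(3)])
s=probe_bus.observe(); print(s['ee_pos'].round(4) if hasattr(s['ee_pos'],'round') else s['ee_pos'], s['clock'])
d=load('wrist')
# jaws in wrist image: coil centre and jaw side edges -> heights by width: outer lips
```

```text
x [-0.0211 -0.0207 -0.0162  0.0147  0.0162]
y [-0.0265 -0.0254 -0.0088  0.0196  0.023 ]
z [0.1435 0.1453 0.1534 0.1671 0.1679]
jaw y [-0.0261  0.0183] x [-0.021   0.0161]
L 149 zmin [0.1435 0.1463] y [-0.0252  0.02  ] x [-0.0209 -0.0135]
R 52 zmin [0.145  0.1478] y [-0.0262  0.0077] x [0.0097 0.0162]
card [array([-0.0022,  0.003 ]), array([-0.026 ,  0.0244]), array([0.0611, 0.0936])]
[ 0.5261 -0.0115  0.1867] 13.9
```

Scaled: 0.015 m is 0.3, 0.0017 m is 0.034.

Emit:
{"op": "shift_gripper", "data": {
  "rows": [
    [[0.005,-0.01,0.034,0.2,0],[0.005,0,0,0,0],[0.005,0,0,0.3,0],[0.005,0,0,0.2,0],[0.005,0,0,0,0]]
  ]
}}

```text
clock: 14.4
ee_pos: [0.5278, -0.0123, 0.1513]
tool_rot: [-2.104, -2.328, 0.003]
contact_force: [-0.4, -0.4, -0.5]
finger_gap: 0.0182
grip_force: 25.0
```

Emit:
{"op": "shift_gripper", "data": {
  "rows": [
    [[0.005,0,0,0.2,0],[0.005,0,0,0.24,0],[0.005,0,0,0.2,0],[0.005,0,0,0,0],[0.005,0,0,0,0]]
  ]
}}

```text
clock: 14.9
ee_pos: [0.5289, -0.013, 0.1204]
tool_rot: [-2.107, -2.329, 0.001]
contact_force: [0.2, -0.4, -0.5]
finger_gap: 0.0179
grip_force: 25.0
```

```bash
python3 plan.py 0.5278 -0.0126 0.119 5.7; python3 -c "
from h import *
d=grab('side'); c=d['color'][140:290,190:350]; w=grab('wrist'); cv2.imwrite('pics/s6.png',np.hstack([cv2.resize(c,(400,375),interpolation=2),cv2.resize(w['color'][140:290,196:356],(400,375),interpolation=2)]))"
```

```text
clock 14.9 p [ 0.5289 -0.013   0.1204] R z [-0.001  0.    -1.   ] ydir 5.73 q6 -0.336 gap 0.0179 grip 25.0
turn about tool z 0.0005
 shift now [ 0.0005 -0.0011  0.0014]  after turn [ 0.0005 -0.0011  0.0014]
turn about tool z -3.1411
```

View pics/s6.png

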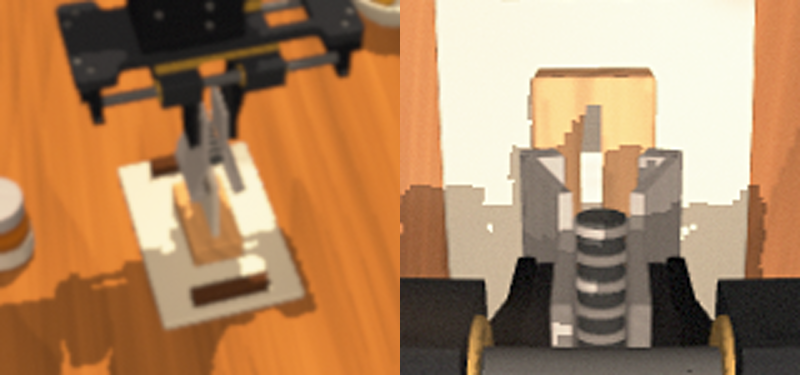

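The card edge now shows at column 592 with the jaws' mid at 602, so the clip is about 2 mm too far +x. I'll correct that and check the depth.

Scaled: -0.002 m is -0.04.

Emit:
{"op": "shift_gripper", "data": {
  "rows": [
    [[0.005,0,-0.04,0,0],[0.005,0,0,0,0],[0.005,0,0,0,0],[0.005,0,0,0,0]]
  ]
}}

```text
clock: 15.4
ee_pos: [0.5273, -0.0132, 0.1211]
tool_rot: [2.107, 2.33, 0.0]
contact_force: [-0.2, 0.4, -1.1]
finger_gap: 0.0181
grip_force: 25.0
```

Run:
```python
from h import *
d=grab('side'); w=grab('wrist'); C=cloud(d)
c,s=np.cos(np.radians(5.7)),np.sin(np.radians(5.7))
L=np.stack([(C[...,0]-.5283)*c+(C[...,1]+.0131)*s,-(C[...,0]-.5283)*s+(C[...,1]+.0131)*c,C[...,2]],-1)
near=(abs(L[...,1])<.045)&(L[...,2]>.06)
for nm,lo,hi in(('L',-.03,-.008),('card',-.006,.006),('R',.008,.03)):
    q=near&(L[...,0]>lo)&(L[...,0]<hi)&(L[...,2]<(.1 if nm!='card' else .094)); P=L[q]; print(nm,q.sum(),[np.percentile(P[:,i],[1,50,99]).round(4) for i in range(3)])
cv2.imwrite('pics/w7.png',cv2.resize(w['color'][140:290,196:356],(400,375),interpolation=2))
g=w['color'][140:290,196:356]
# bright card column vs jaw outer edges (pixels in full image)
hsv=cv2.cvtColor(w['color'],cv2.COLOR_BGR2HSV)
for r in (205,210,215,220): print(r,''.join('#' if (hsv[r,u,1]<60 and hsv[r,u,2]>170) else ('+' if hsv[r,u,1]<60 else '.') for u in range(240,312)))
print(probe_bus.observe()['ee_pos'],probe_bus.observe()['contact_force'])
```

```text
L 143 [array([-0.0202, -0.0165, -0.0088]), array([-0.0267, -0.0092,  0.0234]), array([0.0788, 0.088 , 0.0991])]
card 89 [array([-0.0021, -0.0013,  0.0032]), array([-0.0266, -0.0185,  0.0037]), array([0.0607, 0.0811, 0.0931])]
R 74 [array([0.0105, 0.0142, 0.0214]), array([-0.0268, -0.0185,  0.0183]), array([0.0777, 0.0865, 0.0981])]
205 ....+++++++++#########..........########............########+++++++++###
210 ....++++++++++++++####..........########............+++++++++++++++++###
215 #...++++++++++++++++++..........########...........++++++++++++++++++###
220 #...+++++++++++++++#####........########.........#####+++++++++++++++###
[ 0.52723444 -0.0132552   0.12095381] [-0.33803095  0.24408928  0.07377216]
```

View pics/w7.png

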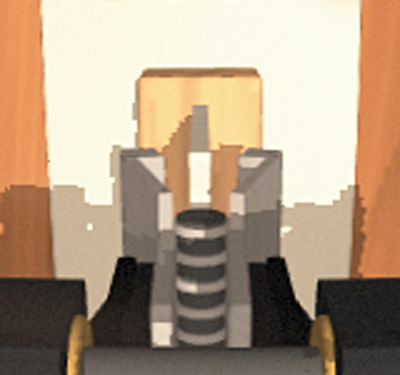

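It's centred (card 272–279, jaws 244–309; lips at −20/+21 mm), with the edge 14 mm inside the jaws and no contact force. I'll go 2 mm deeper, let it settle and hand in.

Scaled: 0.002 m is 0.04, 0.001 m is 0.02.

Emit:
{"op": "shift_gripper", "data": {
  "rows": [
    [[0.005,0.02,0,0.04,0],[0.005,0,0,0,0],[0.005,0,0,0,0],[0.005,0,0,0,0],[0.005,0,0,0,0]]
  ]
}}

```text
clock: 16.0
ee_pos: [0.5271, -0.0122, 0.1189]
tool_rot: [2.107, 2.33, 0.0]
contact_force: [0.2, -0.4, -0.5]
finger_gap: 0.0185
grip_force: 25.0
```

```bash
python3 -c "
from h import *
print(arm.finish_job())"
```

```text
the job is handed in; nothing more can be done
None
```

The stand is on the plate, centred and square between the stops, and the clip is held fully open around the middle of the card's top edge, with the edge about 16 mm inside the jaws and no sign of contact; the job was handed in at 16 s and returned no verdict.

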